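Dose three scale-inhibitor balls into the filter cup

ROBOT

A 7-joint arm with a two-finger parallel gripper is mounted at the origin on the work surface. World frame = base frame: x ahead of the robot, y to its left, z up, the work surface at z = 0. Lengths are in m, angles in degrees, forces in N, time in s.
With the tool pointing down it reaches from about 0.35 to 0.775 m from the base axis. Payload 3.1 kg.
Tool frame: the origin (TCP) lies on the centre line of the jaws, within the pads' length; the fingertips stand 17 mm ahead of it and the grasp point (between the pads) lies 2 mm behind it (robot.tip_reach is the distance from the TCP to the fingertips, in m); z points along the fingers, y is the line along which they close (so a half turn about z gives the same grasp; the last joint's range is limited). The gripper opens to 85 mm and grips with 20 to 120 N. Pads are 22 mm wide; open, the fingers measure 114 mm over their backs; the gripper's body (76 mm by 85 mm) begins 54 mm behind the grasp point. The pads swing forward as they close: fully open they stand 13 mm farther back than shut.
Start: joints at [60.865, 17.813, 0.802, 86.603, -0.252, 75.585, -1.558], TCP at [0.248, -0.491, 0.248] pointing down, gripper open.
Joint ranges: [-154.91, 154.91], [-16.99, 109.72], [-72.82, 74.43], [7.12, 147.25], [-82.49, 262.49], [11.32, 116.49], [-174.64, 174.64]. Speed limits (degrees/s): [159.86, 159.86, 180, 180, 180, 180, 180].

INTERFACE

Orientations are given as [roll, pitch, yaw] about the fixed x, y, z axes, in that order (R = Rz(yaw) Ry(pitch) Rx(roll)).
In Python, from station import robot, fingers, vision, workorder, recognise gives the robot as it stands. Calls block until the motion is done:
- robot.move_to(position, orientation): joint-space move of the TCP to a pose.
- robot.line_to(position, orientation=None, velocity=0.15, f_stop=None): straight line of the TCP; orientation=None keeps the orientation; velocity is the mean speed in m/s. With f_stop (N) it stops when the force on the tool has changed by that much, and returns True; else False.
- robot.move_j(angles): joint-space move.
- fingers.gripper_to(opening, force=None): opening from 0.0 (shut) to 1.0 (fully open); force is the grip in N (None keeps the last); returns when the fingers have stopped.
- robot.pause(seconds).
- robot.inverse_kinematics(position, orientation): joint angles nearest the present ones, or None.
- vision.grab_frame(name): name is "scene" or "top" or "wrist"; returns the picture (400x640x3 uint8, red, green, blue); there is no depth.
- vision.calibration(name): a dict with "mtx" (3x3 intrinsics, pixels), "extrinsics" (4x4, takes a point from world to camera coordinates); the wrist camera has in their place "T_tool_cam" (4x4, takes a point from camera to tool coordinates, whose origin is the TCP and whose axes are the flange's). Camera axes: x right, y up, looking along -z (the intrinsics and any distortion apply to the point x, -y, -z); pixel columns grow to the right and rows downward; lengths in m; the calibration is good to about 2 mm. A picture is of the moment at which its call begins: read the wrist's pose just before it. calibration takes no time and is no camera call.
A pose or a line that the arm cannot do raises robot.PlanningError and nothing moves.
- workorder.close_job(): hands the job in; it is judged then, once.
Trained networks look in the newest picture that a camera, given by its name, has taken for a name from the list of things; names that differ only in an ending like _2 or _b are one class to them, and where a whole thing is asked for, a point or a joint stands for the part that bears it (a point fixed in the world has none). Each returns a list of dicts, best first, with "p" (0 to 1); they miss things now and then, are a little off and sometimes report something else, mostly with a low value. They report only what shows in the picture. A call takes as long as a camera call. They do not tell look-alikes from the thing itself.
- recognise(label, camera): "rect" ([centre column, centre row, width, height] in pixels, round what is visible of it).
Readings, each from a call of its own:
- robot.current_time_s(): time.
- robot.current_joint_positions(): joint angles.
- robot.current_dq(): joint speeds.
- robot.current_joint_torque(): joint torques, N m.
- robot.current_tool_pos(): TCP position.
- robot.current_eef_rot(): TCP orientation.
- robot.current_contact_force(): force on the tool from outside, world axes, zero at the start.
- robot.current_torque(): the same for the moment, N m.
- robot.current_finger_gap(): opening from 0.0 (shut) to 1.0 (fully open).
- robot.current_gripper_force(): force on a finger pad.
Only numpy, scipy, OpenCV 4.12 (cv2) and the standard library are available. Lean on these libraries where they do the work, as an engineer would, in place of code of your own. Each camera call takes 0.05 s, during which the arm holds its last target. There are 200 camera calls.

TASK

The water filter needs a dose of exactly three green zinc scale-inhibitor balls. Lift the aluminium tin out of the caddy by its wire bail, stand it on the cork mat and let go; then take it by its sides and tilt it over the blue filter cup until exactly three balls have dropped in. Stand the tin, with the other two balls still in it, upright on the cork mat again and let go; do not touch the balls with the fingers, and leave the cup and everything else where it stands.

Things in the scene. Friction and masses are not known exactly. Their poses are not given: they have to be found in the camera images.
- tin: Open aluminium trough tin with five balls in single file, 140 mm long (x -68 to +72), 30 mm wide (y), 58 mm high (ears at x 0: 78), walls 3 mm, 0.18 kg empty (-20 to +25 %). Origin: on its underside below the middle; z up. Flat sides; flat foot from x -65 to +31; ahead of x +34 the sides end at z 28. The +x end is open (pouring lip), the -x end walled. Starts in the long pocket of the caddy, lip away from the robot.
- tin_floor (a point): Lowest point of the inner floor of the tin (x 0, y 0, z 4 mm). The floor of the 24 mm wide channel is an arc of radius 70 mm about the tin y. Tilted lip down, the row rolls along it and balls leave over the lip one by one: roughly the first at 40, second at 47, third at 54, fourth at 61 degrees, earlier if jolted. Not exact: watch or weigh what leaves. Below 25 degrees, moved smoothly, all stay in.
- tin_lip (a point): Middle of the pouring lip, the +x upper end of the inner floor: x +65, y 0, z 49 mm in the tin frame.
- bail_bar (a point): Middle of the crossbar of the dark steel wire bail (carrying loop) of the tin: 37 mm long, 6 mm thick, parallel to the tin y, 28 mm from the pivots, which are at x 0, z 72 mm of the tin. The side wires run outside the walls, 18.5 mm either side of the middle. Held by the bail, the tin hangs level, and swings if moved briskly.
- bail: The wire bail itself. Origin: midway between its pivots; its z points from there to the crossbar. It swings about the tin y within 0.5 rad either way of standing straight up; slight friction holds it where it is left.
- caddy: White plastic caddy, fixed, 170 x 150 mm, walls 45 mm high, floor 5 mm thick. Origin: centre of underside. Its pocket for the tin lies along x at y -47 mm, 160 x 46 mm inside (too tight for fingers beside the tin). Its carry grip is an arch along x at y +30 mm, 118 mm high. In the wide bay are a yellow block 35 mm high and a blue bottle 110 mm high (x +45, y +52 mm).
- mat: Cork mat, fixed, 180 (x) by 220 (y) by 4 mm thick. Origin: centre of its underside.
- bowl_in (a point): Centre of the inner floor of the filter cup.
- bowl: Blue filter cup, round, open at the top, 100 mm across the rim, somewhat narrower below, 60 mm high, wall 4 mm, 0.45 kg, standing loose. Origin: centre of underside.
- ball1: Scale-inhibitor ball of zinc with a slick green coat, 20 mm across, 30 g give or take 5 %. Origin: its centre. Number 1 in the row counted from the lip at the start.
- ball2: Scale-inhibitor ball of zinc with a slick green coat, 20 mm across, 30 g give or take 5 %. Origin: its centre. Number 2 in the row counted from the lip at the start.
- ball3: Scale-inhibitor ball of zinc with a slick green coat, 20 mm across, 30 g give or take 5 %. Origin: its centre. Number 3 in the row counted from the lip at the start.
- ball4: Scale-inhibitor ball of zinc with a slick green coat, 20 mm across, 30 g give or take 5 %. Origin: its centre. Number 4 in the row counted from the lip at the start.
- ball5: Scale-inhibitor ball of zinc with a slick green coat, 20 mm across, 30 g give or take 5 %. Origin: its centre. Number 5 in the row counted from the lip at the start.
- pump: Bystander: matte black press-button soap pump, 64 mm across, 150 mm tall, spout 47 mm out to -x. Origin: centre of underside.
- aerator: Bystander: chrome faucet aerator, 24 mm across, 22 mm tall. Origin: centre of underside.
- stopper: Bystander: blue silicone sink stopper, 84 mm across, 38 mm tall. Origin: centre of underside.
- jar: Bystander: amber glass jar with steel lid, 60 mm across, 75 mm tall. Origin: centre of underside.
Mind the look-alikes: they are no part of the job. There is more than one size of the bowl; the job needs the larger. There is more than one size of the tin; the job needs the larger.

How it is judged:
By the outcome, as a careful person would: the job done as asked, in the order asked, and still so for the second after the job is handed in, with the robot touching nothing.
It also fails if it takes over 72 s, if anything falls off the work surface, if the arm or the gripper's body presses on something with over 40 N, if the wrist force passes 120 N, or if a joint passes its speed limit or range.

## Working session

There is one attempt and no reset: what is moved stays moved. The work goes in short steps, each a Python script; the robot and the scene stay as the last script left them, time stands still between calls to the robot, and variables do not carry over. Pictures are saved under pics/ and viewed, at most 10 in all, crops included, and the job is handed in when it is done.

```bash
mkdir -p pics; ls
cat > h.py <<'E'
import numpy as np, cv2
from scipy.spatial.transform import Rotation as Ro
from station import robot, fingers, vision, workorder, recognise
def ray(cam,u,v):
    c=vision.calibration(cam);K=np.array(c["mtx"])
    d=np.linalg.inv(K)@[u,v,1];d=np.array([d[0],-d[1],-d[2]])
    if "extrinsics" in c: T=np.linalg.inv(np.array(c["extrinsics"]))
    else:
        W=np.eye(4);W[:3,:3]=Ro.from_euler('xyz',robot.current_eef_rot(),degrees=True).as_matrix();W[:3,3]=robot.current_tool_pos();T=W@np.array(c["T_tool_cam"])
    return T[:3,3],T[:3,:3]@d
def at(cam,u,v,z):
    o,d=ray(cam,u,v);return o+d*(z-o[2])/d[2]
def proj(cam,P):
    c=vision.calibration(cam);P=np.atleast_2d(P)
    q=(np.array(c["extrinsics"])@np.c_[P,np.ones(len(P))].T)[:3]
    p=np.array(c["mtx"])@(q*np.array([1,-1,-1])[:,None]);return (p[:2]/p[2]).T
def save(name,cam,box=None,s=1):
    im=vision.grab_frame(cam)
    j=im if box is None else im[box[1]:box[3],box[0]:box[2]]
    cv2.imwrite(f"pics/{name}.png",cv2.resize(j,None,fx=s,fy=s,interpolation=cv2.INTER_CUBIC)[:,:,::-1]);return im
E
python3 - <<'E'
from h import *
a=vision.grab_frame("scene");b=vision.grab_frame("top")
cv2.imwrite("pics/a.png",np.vstack([cv2.resize(a,(480,300)),cv2.resize(b,(480,300))])[:,:,::-1])
cv2.imwrite("pics/top.png",cv2.resize(b,(800,500))[:,:,::-1])
for c in("scene","top"):
    print(c,vision.calibration(c))
    for l in["tin","bail","bail_bar","caddy","mat","bowl","pump","aerator","stopper","jar","ball1"]:
        print(c,l,[(np.round(r["rect"]).astype(int).tolist(),round(r["p"],2)) for r in recognise(l,c) if r["p"]>.2])
print(robot.current_eef_rot(),robot.current_time_s())
E
```

```text
pics
scene {'mtx': array([[484.71561763,   0.        , 320.31979698],
       [  0.        , 484.71561763, 199.16977441],
       [  0.        ,   0.        ,   1.        ]]), 'extrinsics': array([[-0.72195603,  0.69187512, -0.0093977 ,  0.43124421],
       [-0.37946837, -0.3845365 ,  0.84150783,  0.15381486],
       [ 0.57860457,  0.61109778,  0.54016317, -1.69689294],
       [ 0.        ,  0.        ,  0.        ,  1.        ]])}
scene tin [([274, 160, 23, 32], 0.75), ([233, 162, 26, 20], 0.58)]
scene bail [([272, 149, 15, -1], 0.55)]
scene bail_bar [([281, 226, 23, 61], 0.72), ([272, 149, 3, 7], 0.46)]
scene caddy []
scene mat [([350, 206, 89, 52], 0.93)]
scene bowl [([431, 246, 37, 39], 0.88), ([488, 269, 27, 21], 0.84)]
scene pump [([281, 225, 27, 60], 0.64)]
scene aerator [([316, 270, 10, 13], 0.48)]
scene stopper [([242, 226, 30, 23], 0.9)]
scene jar [([206, 174, 20, 31], 0.58)]
scene ball1 []
top {'mtx': array([[429.84399861,   0.        , 322.5167695 ],
       [  0.        , 429.84399861, 201.78609061],
       [  0.        ,   0.        ,   1.        ]]), 'extrinsics': array([[ 0.0241872 , -0.99969834, -0.00426737, -0.01415463],
       [ 0.99427181,  0.02361094,  0.1042405 , -0.63430532],
       [-0.1041083 , -0.00676421,  0.99454296, -1.25958936],
       [ 0.        ,  0.        ,  0.        ,  1.        ]])}
top tin [([428, 246, 30, 45], 0.93), ([473, 225, 41, 9], 0.69)]
top bail []
top bail_bar [([413, 256, 73, 75], 0.68)]
top caddy [([411, 256, 72, 72], 0.78), ([426, 247, 26, 42], 0.5)]
top mat [([331, 261, 80, 68], 0.71)]
top bowl [([228, 250, 34, 38], 0.83), ([180, 258, 22, 24], 0.58)]
top pump [([323, 166, 21, 26], 0.93), ([412, 256, 72, 72], 0.28)]
top aerator []
top stopper [([371, 163, 23, 28], 0.71), ([332, 261, 81, 71], 0.27)]
top jar [([461, 185, 25, 23], 0.81)]
top ball1 [([370, 164, 27, 24], 0.7)]
[1.79998617e+02 1.46390838e-03 2.67503078e+01] 1.2
```

View pics/top.png

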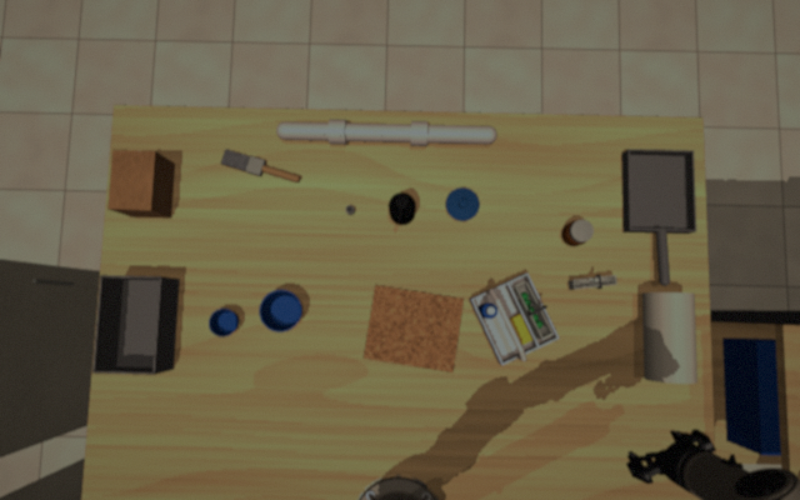

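View pics/a.png

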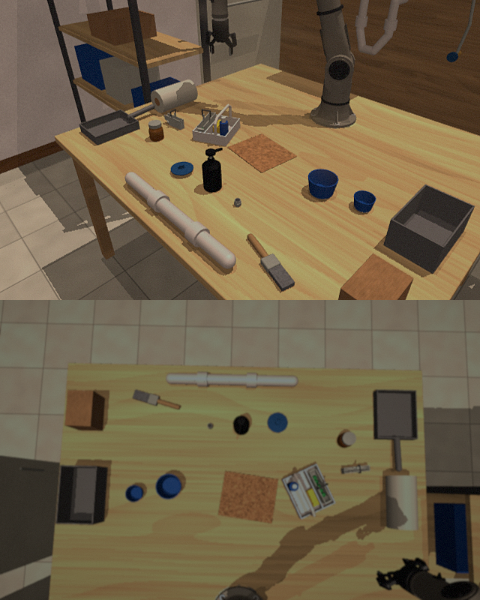

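The larger tin, holding the green balls, sits in the caddy at top (428,246). The small empty tin at (473,225) is the decoy. Of the two blue bowls, (228,250) is the larger and is the target; (180,258) is the smaller. I'll confirm both with the wrist camera from above.

Run:
```python
from h import *
np.set_printoptions(precision=4,suppress=True)
T=np.array(vision.calibration("wrist")["T_tool_cam"]);print(T,vision.calibration("wrist")["mtx"])
P=at("top",428,246,.06);print("tin",P,"caddy",at("top",411,256,.03),"mat",at("top",331,261,.004),"bowl",at("top",228,250,.06),"bowl base",at("top",228,250,.0),"small",at("top",180,258,.04))
M=vision.grab_frame("top")
# look pose: tool down yaw psi, aim optical axis at P
H=.33
for psi in (115,-65,25,-155):
    R=Ro.from_euler('xyz',[180,0,psi],degrees=True).as_matrix()
    o=R@T[:3,3];d=R@(-T[:3,2]);s=(P[2]-H-o[2])/d[2]
    tcp=P-o-d*s;tcp[2]=H
    q=robot.inverse_kinematics(tcp,[180,0,psi]);print(psi,tcp,q)
    if q is not None:
        robot.move_to(tcp,[180,0,psi]);save("w1","wrist");break
for l in("tin","bail","bail_bar","caddy","ball1"):print(l,[(np.round(r["rect"]).astype(int).tolist(),round(r["p"],2)) for r in recognise(l,"wrist")])
print(robot.current_time_s(),robot.current_tool_pos(),robot.current_eef_rot(),robot.current_contact_force())
```

```text
[[-0.0003  0.9493  0.3143  0.0815]
 [ 1.      0.0006 -0.001  -0.0007]
 [-0.0012  0.3143 -0.9493 -0.1259]
 [ 0.      0.      0.      1.    ]] [[348.5362   0.     317.9901]
 [  0.     348.5362 195.1005]
 [  0.       0.       1.    ]]
tin [ 0.5096 -0.3091  0.06  ] caddy [ 0.479  -0.2658  0.03  ] mat [ 0.4577 -0.0288  0.004 ] bowl [0.4839 0.2727 0.06  ] bowl base [0.4832 0.2861 0.    ] small [0.4568 0.418  0.04  ]
115 [ 0.4889 -0.2641  0.33  ] [ 42.8307  18.47   -22.6003  75.6839   7.0015  87.1992  45.9416]
tin [([316, 194, 118, 52], 0.82), ([318, 292, 35, 78], 0.81), ([301, 187, 13, 6], 0.51)]
bail [([316, 198, 5, 47], 0.76), ([317, 310, 25, 16], 0.71), ([610, 27, 60, 54], 0.38)]
bail_bar [([316, 199, 14, 44], 0.52), ([316, 312, 24, 15], 0.5)]
caddy [([313, 147, 175, 130], 0.68)]
ball1 [([346, 183, 14, 12], 0.68), ([303, 186, 12, 9], 0.47), ([332, 184, 16, 7], 0.41)]
2.8417 [ 0.4884 -0.2649  0.3297] [-179.9711   -0.0124  114.8925] [-0.2827  1.0354 -0.9463]
```

View pics/w1.png

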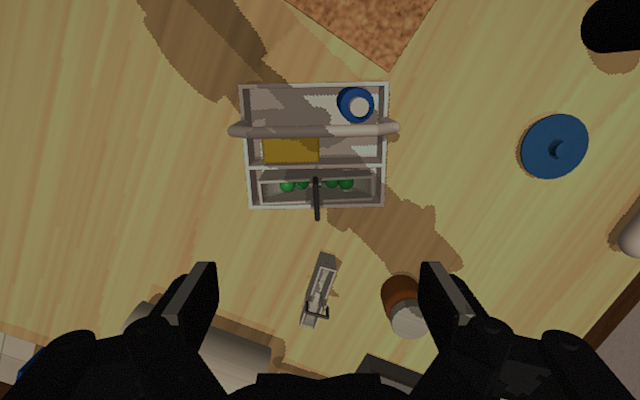

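The crop will confirm the large tin, the one in the caddy with green balls in its channel, bail at about (316,198). The small one at (320,290) is the decoy, empty and outside the caddy.

Run:
```python
from h import *
np.set_printoptions(precision=4,suppress=True)
save("w2","wrist",(235,70,400,225),4)
for n,u,v,z in[("cornTL",240,86,.045),("TR",388,83,.045),("BL",250,209,.045),("BR",385,206,.045),("bar_top",315,180,.105),("bar_bot",318,219,.105),("barc",316,199,.105),("tinL",259,190,.063),("tinR",373,186,.063)]:
    print(n,at("wrist",u,v,z))
print(robot.current_contact_force())
```

```text
cornTL [ 0.3782 -0.2339  0.045 ]
TR [ 0.5276 -0.161   0.045 ]
BL [ 0.4424 -0.367   0.045 ]
BR [ 0.5945 -0.2919  0.045 ]
bar_top [ 0.494  -0.2824  0.105 ]
bar_bot [ 0.5153 -0.321   0.105 ]
barc [ 0.5037 -0.301   0.105 ]
tinL [ 0.4438 -0.3324  0.063 ]
tinR [ 0.5636 -0.2713  0.063 ]
[ 0.4335 -0.8527 -0.3335]
```

View pics/w2.png

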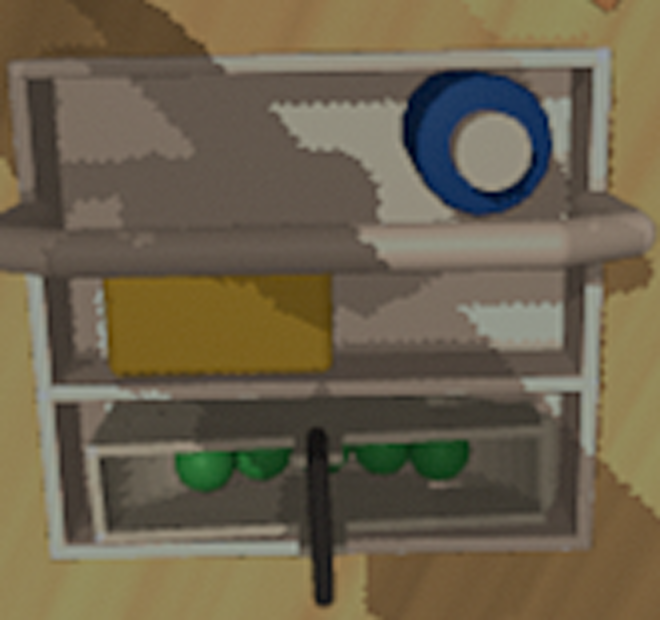

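Confirmed: the tin in the caddy is the one. Its five green balls are at about crop (205–440, 460), the lip is on the right, and the bail bar runs from crop (316,432) to (323,602), which is image (314–316, 178–220). Next I grasp the bail and lift, and check IK for the later poses.

```bash
cat >> h.py <<'E'
def fz(n=20,dt=.02):
    a=[]
    for _ in range(n): a.append(robot.current_contact_force()); robot.pause(dt)
    return np.mean(a,0),np.std(a,0)
XG,ZG=-.035,.034
def tool(origin,phi,th,beta,back=0.,flip=False):
    "TCP pose for tin origin pose (yaw phi, pitch th), gripped with tool inclined beta"
    Rt=Ro.from_euler('ZY',[phi,th],degrees=True)
    g=np.array(origin)+Rt.apply([XG,0,ZG])
    R=Ro.from_euler('ZY',[phi,th-beta],degrees=True)*Ro.from_euler('x',180,degrees=True)
    if flip:R=R*Ro.from_euler('z',180,degrees=True)
    z=R.apply([0,0,1])
    return g+z*(.002-back),R.as_euler('xyz',degrees=True)
def lip_origin(lip,phi,th):
    return np.array(lip)-Ro.from_euler('ZY',[phi,th],degrees=True).apply([.065,0,.049])
E
python3 - <<'E'
from h import *
np.set_printoptions(precision=1,suppress=True)
mat=[.458,-.029,.004];b=[.4835,.279]
for flip in(0,1):
  for phi in(10,30,50,70,90):
    for beta in(30,45):
      u=np.array([np.cos(np.radians(phi)),np.sin(np.radians(phi))])
      lip=np.r_[np.array(b)-.01*u,.088]
      res=[robot.inverse_kinematics(*tool(mat,phi,0,beta,0,flip)),robot.inverse_kinematics(*tool(mat,phi,0,beta,.09,flip))]
      res+=[robot.inverse_kinematics(*tool(lip_origin(lip+[0,0,.03*(t<20)],phi,t),phi,t,beta,0,flip)) for t in(0,30,63)]
      print(flip,phi,beta,[None if q is None else np.round(q).astype(int).tolist() for q in res])
t0=robot.current_time_s()
fingers.gripper_to(.5,force=40)
P=[.5035,-.3015]; o=[180,0,116.5]
robot.move_to(P+[.18],o)
print("stop",robot.line_to(P+[.105],o,velocity=.08,f_stop=8))
print(fz(),robot.current_tool_pos())
fingers.gripper_to(0,force=50)
print("gap",robot.current_finger_gap(),robot.current_gripper_force())
robot.line_to(P+[.125],o,velocity=.04);
print(fz())
robot.line_to(P+[.275],o,velocity=.08)
print(fz(),robot.current_finger_gap(),t0,robot.current_time_s())
save("w3","wrist");save("s3","scene",(160,80,480,260),2)
E
```

```text
0 10 30 [[0, 10, 11, 145, 255, 13, 33], [42, -8, -24, 144, -47, 23, -23], [-55, 4, 4, 135, 50, 25, -175], [-2, 19, -42, 109, 15, 57, -131], [-12, 40, -27, 75, 2, 98, -118]]
0 10 45 [None, None, [-43, 9, -20, 144, 96, 37, 131], [11, 14, -60, 120, 31, 44, -148], [-9, 30, -31, 87, 7, 83, -121]]
0 30 30 [[51, 17, -32, 138, -59, 17, 17], [49, 1, -20, 137, -47, 36, 7], [27, 5, -61, 138, 29, 11, -120], [2, 18, -40, 110, 14, 57, -105], [-13, 42, -33, 74, 14, 102, -106]]
0 30 45 [[80, 33, -53, 143, 253, 16, 82], [65, 9, -19, 144, -73, 43, 50], None, [13, 9, -49, 123, 13, 37, -104], [-8, 31, -35, 86, 14, 86, -105]]
0 50 30 [[51, 22, -27, 128, -40, 30, 21], [53, 11, -21, 126, -37, 47, 19], [23, 7, -40, 134, -39, 19, -21], [5, 19, -40, 109, 14, 57, -81], [-13, 43, -39, 75, 26, 104, -93]]
0 50 45 [[63, 31, -29, 130, -60, 36, 51], [67, 20, -21, 128, -51, 52, 45], [51, 17, -62, 143, 252, 16, 59], [14, 10, -40, 121, 0, 38, -64], [-6, 32, -40, 86, 22, 87, -90]]
0 70 30 [[49, 28, -26, 118, -27, 43, 27], [52, 20, -23, 114, -27, 57, 27], [27, 16, -35, 124, -33, 33, 0], [6, 21, -38, 106, 15, 58, -58], [-
[... 1755 characters left out ...]
 25, 54, 132, -81, 66, -129], [30, 20, -55, 114, 7, 44, 134], [1, 37, -55, 87, 35, 90, 101]]
1 90 30 [[-18, 49, 64, 110, -63, 87, -106], [-14, 41, 64, 104, -54, 91, -111], [44, 37, -61, 109, 3, 45, 167], [18, 30, -54, 101, 26, 63, 135], [-9, 44, -55, 83, 49, 103, 112]]
1 90 45 [[-9, 60, 64, 105, -70, 105, -98], [-2, 55, 64, 98, -63, 109, -101], [55, 51, -70, 111, 3, 43, 174], [29, 28, -53, 105, 10, 52, 154], [1, 36, -56, 89, 40, 87, 119]]
stop False
(array([-0. , -0. ,  0.1]), array([0.5, 0.4, 0.6])) [ 0.5 -0.3  0.1]
gap 0.04414245651201506 48.75178635120392
(array([ 0.2, -0.2, -2.9]), array([0.5, 0.5, 0.4]))
(array([-0.1,  0.2, -3.2]), array([0.5, 0.6, 0.4])) 0.04432003787514884 2.8917 9.25
```

View pics/w3.png

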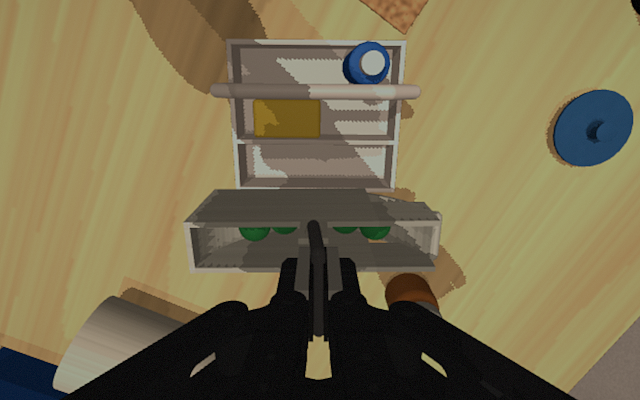

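The tin hangs level from the bail with all the balls in it, and the load is 3.2 N as expected. Next I carry it to the mat and set it down.

Run:
```python
from h import *
np.set_printoptions(precision=3,suppress=True)
o=[180,0,179.5];X,Y=.458,-.029
robot.line_to([X,Y,.275],o,velocity=.1)
robot.pause(.5)
robot.line_to([X,Y,.125],o,velocity=.09)
robot.pause(.6)
save("w4","wrist")
print(robot.line_to([X,Y,.1025],o,velocity=.02,f_stop=2.5),robot.current_tool_pos(),robot.current_time_s())
print(fz(15))
```

```text
True [ 0.458 -0.029  0.104] 16.2
(array([-0.567,  0.106,  5.968]), array([0.439, 0.454, 0.659]))
```

Run:
```python
from h import *
np.set_printoptions(precision=3,suppress=True)
o=[180,0,179.5];X,Y=.458,-.029
robot.line_to([X,Y,.105],o,velocity=.01)
print(fz(10)[0])
fingers.gripper_to(.45)
robot.line_to([X,Y,.26],o,velocity=.15)
a=vision.grab_frame("wrist")
for l in("tin","bail","bail_bar"):
    for r in recognise(l,"wrist"):
        print(l,np.round(r["rect"]),round(r["p"],2),at("wrist",*r["rect"][:2],.104 if 'b' in l else .062))
robot.pause(.1)
save("w5","wrist",(120,60,520,360),2)
print(robot.current_joint_positions(),robot.current_time_s())
T=np.array(vision.calibration("wrist")["T_tool_cam"]);P=np.array([.4835,.279,.06])
for psi in(180,90,135,0):
    R=Ro.from_euler('xyz',[180,0,psi],degrees=True).as_matrix()
    c=R@T[:3,3];d=R@(-T[:3,2]);H=.26;t=P-c-d*((P[2]-H-c[2])/d[2]);t[2]=H
    print(psi,t,robot.inverse_kinematics(t,[180,0,psi]))
```

```text
[-0.149  0.019 -2.825]
tin [  8. 250.  14.  27.] 0.65 [ 0.541 -0.348  0.062]
tin [318. 179. 148.  64.] 0.55 [ 0.467 -0.028  0.062]
bail_bar [316. 181. 145.  65.] 0.57 [ 0.457 -0.03   0.104]
[ 36.731   9.815 -40.174  97.577   6.521  75.025  84.78 ] 19.0333
180 [0.456 0.278 0.26 ] [  4.703  23.217 -52.548  86.441  18.559  79.502  41.013]
90 [0.483 0.307 0.26 ] [ -7.712  24.438 -38.314  80.668  15.094  80.057 -46.109]
135 [0.464 0.298 0.26 ] [ -1.236  23.907 -47.113  83.882  17.559  79.816  -3.984]
0 [0.511 0.28  0.26 ] [ -13.953   23.184  -23.692   79.272    9.26    79.45  -127.631]
```

View pics/w5.png

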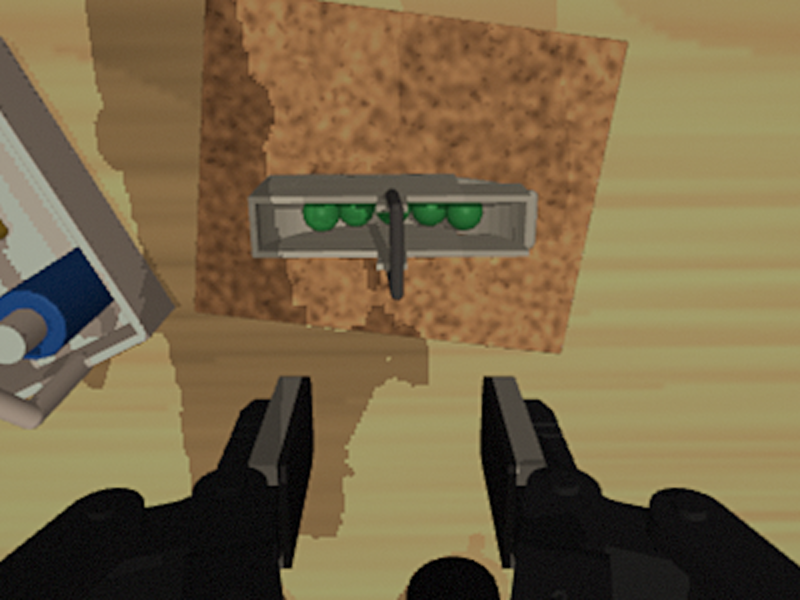

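The tin stands on the mat with its five balls at crop y≈212 and the bail upright. The rim corners are at crop (250,192), (535,190), (252,256) and (533,254). Now one look at the cup, then the side grasp.

Run:
```python
from h import *
np.set_printoptions(precision=4,suppress=True)
for p in[(245,156),(387.5,155),(246,188),(386.5,187)]: print("rim",at("wrist",*p,.062))
robot.move_to([.456,.27,.3],[180,0,180])
a=vision.grab_frame("wrist")
print([(np.round(r["rect"]),round(r["p"],2)) for r in recognise("bowl","wrist")])
hsv=cv2.cvtColor(a,cv2.COLOR_RGB2HSV)
m=cv2.inRange(hsv,(100,100,20),(130,255,255))
cs,_=cv2.findContours(m,cv2.RETR_EXTERNAL,cv2.CHAIN_APPROX_NONE)
for c in cs:
    if cv2.contourArea(c)>300:
        h=cv2.convexHull(c)
        pts=np.array([at("wrist",*q[0],.06) for q in h])[:,:2].astype(np.float32)
        print(cv2.boundingRect(c),cv2.minEnclosingCircle(pts),cv2.fitEllipse(pts))
cv2.imwrite("pics/w6.png",a[:,:,::-1]);print(robot.current_time_s())
```

```text
rim [ 0.4451 -0.0971  0.062 ]
rim [0.4453 0.0372 0.062 ]
rim [ 0.4767 -0.0985  0.062 ]
rim [0.4768 0.0379 0.062 ]
[(array([456., 156.,  65.,  58.]), 0.78), (array([332., 186.,  90.,  90.]), 0.62)]
(10, 333, 59, 46) ((0.7181297540664673, -0.09861189126968384), 0.03831605240702629) ((0.7180835604667664, -0.09844779223203659), (0.073302261531353, 0.07653401792049408), 39.22190856933594)
(289, 143, 90, 86) ((0.48869478702545166, 0.28481897711753845), 0.049200911074876785) ((0.4887482821941376, 0.2847953736782074), (0.09769103676080704, 0.09784265607595444), 100.56189727783203)
(424, 126, 64, 58) ((0.45314764976501465, 0.412865549325943), 0.03477368876338005) ((0.4528793692588806, 0.41418713331222534), (0.06202344223856926, 0.06840149313211441), 155.02734375)
20.2917
```

View pics/w6.png

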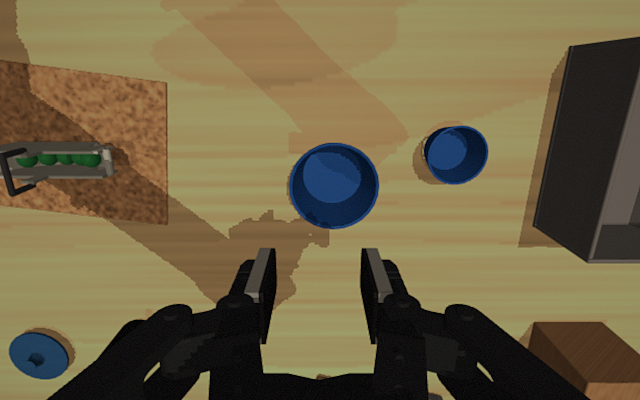

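Larger cup rim measured: centre (0.4887, 0.2848), about 98 mm across; the smaller cup, at pixel (456,156), measures about 65 mm. Now the side grasp, inclined 30°.

```bash
sed -i 's/^XG,ZG=.*/XG,ZG=-.038,.034/' h.py
python3 - <<'E'
from h import *
np.set_printoptions(precision=3,suppress=True)
org=[.4595,-.031,.004];phi=89.7;B=30
fingers.gripper_to(.8,force=70)
robot.move_to(*tool(org,phi,0,B,.16))
print(robot.current_joint_positions())
print("stop",robot.line_to(*tool(org,phi,0,B,0),velocity=.09,f_stop=6),robot.current_tool_pos(),tool(org,phi,0,B,0))
print(fz(15)[0])
fingers.gripper_to(0,force=70)
print(robot.current_finger_gap(),robot.current_gripper_force(),fz(15)[0],robot.current_time_s())
save("w7","wrist")
cv2.imwrite("pics/w7b.png",cv2.imread("pics/w7.png"))
print(robot.current_joint_positions())
E
```

```text
[ 57.985  28.391 -34.535  93.936 -11.788  75.56   29.243]
stop False [ 0.46  -0.068  0.037] (array([ 0.459, -0.068,  0.036]), array([180. , -30. ,  89.7]))
[ 0.105 -0.001  0.096]
0.3450469025746911 69.26429986953735 [ 0.59  -0.963  2.362] 25.1583
[ 51.407  36.069 -34.113 106.999 -10.794  53.449  27.814]
```

View pics/w7.png

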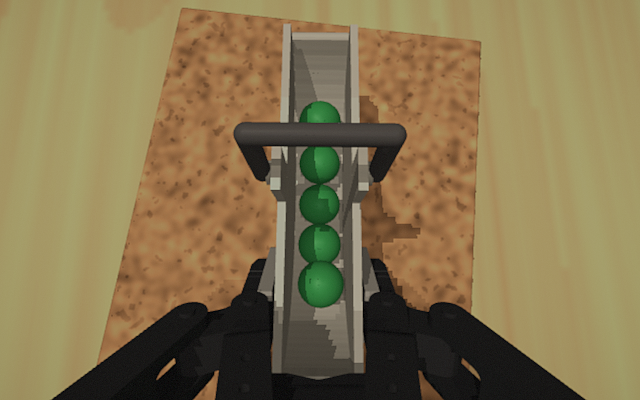

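The tin is gripped well: the wrist view shows all five balls in single file, (320,110) to (320,285), with the lip at the top (320,35). I can count balls automatically from this view by sampling along the channel arc. Next I carry it to the cup and pre-tilt.

```bash
cat >> h.py <<'E'
B,PHI=30,89.7
LIP=np.array([.4887,.2848-.012,.092])
def count(img):
    "green span along the channel arc (deg) / 19.2, and green sample angles"
    c=vision.calibration("wrist");K=np.array(c["mtx"]);Ti=np.linalg.inv(np.array(c["T_tool_cam"]))
    R=Ro.from_euler('y',-B,degrees=True)*Ro.from_euler('x',180,degrees=True)
    tcp=np.array([XG,0,ZG])+R.apply([0,0,.002])
    a=np.arange(-75,85,1.);r=np.radians(a)
    p=R.inv().apply(np.c_[.06*np.sin(r),0*r,.074-.06*np.cos(r)]-tcp)
    q=p@Ti[:3,:3].T+Ti[:3,3];q=(q*[1,-1,-1])@K.T;uv=np.round(q[:,:2]/q[:,2:]).astype(int)
    h=cv2.cvtColor(img,cv2.COLOR_RGB2HSV);m=cv2.inRange(h,(45,90,15),(85,255,255))
    ok=(uv[:,0]>=2)&(uv[:,0]<638)&(uv[:,1]>=0)&(uv[:,1]<400)
    g=np.array([o and m[v,u-2:u+3].any() for (u,v),o in zip(uv,ok)])
    s=a[g]
    return (0,0,0,g) if len(s)==0 else ((s[-1]-s[0]+1)/19.2,s[0],s[-1],g.sum()/19.2)
def tilt(th,v=.03,lip=None):
    robot.line_to(*tool(lip_origin(LIP if lip is None else lip,PHI,th),PHI,th,B),velocity=v)
E
python3 - <<'E'
from h import *
np.set_printoptions(precision=3,suppress=True)
print("n",count(cv2.imread("pics/w7.png")[:,:,::-1]))
org=np.array([.4595,-.031,.004])
robot.line_to(*tool(org+[0,0,.095],PHI,0,B),velocity=.07)
robot.pause(.2);w=fz(40,.01);print("w",w,robot.current_finger_gap())
print("n",count(vision.grab_frame("wrist")))
tilt(0,.1,LIP+[0,0,.05]);robot.pause(.2)
print("n",count(vision.grab_frame("wrist")),robot.current_time_s())
tilt(10,.05,LIP+[0,0,.03]);tilt(20,.05,LIP+[0,0,.01]);tilt(28,.04)
im=vision.grab_frame("wrist");print("n",count(im),robot.current_time_s(),robot.current_joint_positions())
w=fz(40,.01);print(w)
s=vision.grab_frame("scene")
cv2.imwrite("pics/w8.png",np.hstack([cv2.resize(im[:,120:520],(400,400)),cv2.resize(s[160:300,360:500],(400,400))])[:,:,::-1])
E
```

```text
n (np.float64(5.104166666666667), np.float64(-48.0), np.float64(49.0), np.float64(4.53125))
w (array([ 0.004,  0.049, -3.076]), array([0.505, 0.509, 0.457])) 0.33932044944432616
n (np.float64(5.104166666666667), np.float64(-48.0), np.float64(49.0), np.float64(4.53125))
n (np.float64(5.052083333333334), np.float64(-48.0), np.float64(48.0), np.float64(4.479166666666667)) 30.1083
n (np.float64(4.947916666666667), np.float64(-19.0), np.float64(75.0), np.float64(4.375)) 31.1 [  2.713  22.593 -29.297 101.549  10.436  58.164 -30.447]
(array([ 0.015, -0.339, -3.127]), array([0.513, 0.487, 0.487]))
```

View pics/w8.png

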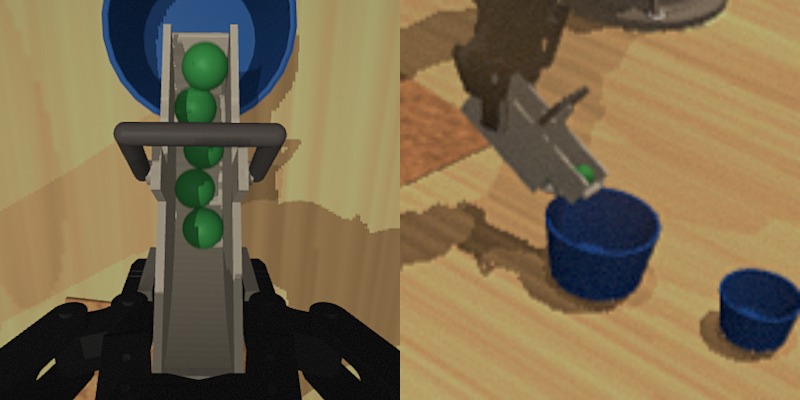

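The lip is over the cup with all five balls still in. Next I tilt in small steps, counting after each, and stop after two have dropped.

```bash
cat >> h.py <<'E'
def step(th,wait=.12):
    tilt(th,.02);robot.pause(wait)
    c=count(vision.grab_frame("wrist"));n=(th-c[1])/9.6
    print(f"th {th:.1f} n_rear {n:.2f} span {c[0]:.2f} [{c[1]:.0f},{c[2]:.0f}] sum {c[3]:.2f} t {robot.current_time_s():.2f}",flush=True)
    return n,c
E
python3 - <<'E'
from h import *
tilt(35,.03);th=35;left=5
while th<54:
    th+=1;n,c=step(th)
    if n<left-.6:
        robot.pause(.4);n,c=step(th-1);left=round(n)
        print("left",left,fz(30,.01)[0][2])
        if left<=3: break
E
```

```text
th 36.0 n_rear 5.42 span 5.00 [-16,79] sum 4.48 t 32.47
th 37.0 n_rear 5.42 span 5.05 [-15,81] sum 4.48 t 32.88
th 38.0 n_rear 5.00 span 4.95 [-10,84] sum 4.43 t 33.30
th 39.0 n_rear 4.06 span 4.01 [0,76] sum 3.44 t 33.72
th 38.0 n_rear 3.75 span 4.01 [2,78] sum 3.44 t 34.53
left 4 -2.709444335735997
th 40.0 n_rear 3.96 span 4.01 [2,78] sum 3.44 t 35.28
th 41.0 n_rear 4.06 span 4.01 [2,78] sum 3.44 t 35.70
th 42.0 n_rear 4.06 span 4.01 [3,79] sum 3.44 t 36.12
th 43.0 n_rear 4.06 span 4.01 [4,80] sum 3.44 t 36.53
th 44.0 n_rear 4.06 span 4.06 [5,82] sum 3.49 t 36.95
th 45.0 n_rear 3.12 span 3.65 [15,84] sum 2.50 t 37.37
th 44.0 n_rear 2.60 span 3.02 [19,76] sum 2.45 t 38.18
left 3 -2.5038225008801622
```

Two balls are out and three are left. I continue to the third drop, then tilt back at once.

Run:
```python
from h import *
th=45;tilt(46,.02);th=46
while th<56:
    th+=1 if th<49 else .7;n,c=step(th)
    if c[0]<2.6 or n<2.5 or (c[0]>3.2 and n<2.7) : break
tilt(th-10,.06)
n,c=step(th-12,.2);print(fz(40,.01)[0])
tilt(30,.04);print(count(vision.grab_frame("wrist")))
```

```text
th 47.0 n_rear 3.02 span 3.44 [18,83] sum 2.60 t 39.18
th 48.0 n_rear 3.02 span 3.44 [19,84] sum 2.66 t 39.60
th 49.0 n_rear 3.02 span 3.39 [20,84] sum 2.66 t 40.02
th 49.7 n_rear 3.09 span 3.39 [20,84] sum 2.66 t 40.43
th 50.4 n_rear 3.06 span 3.33 [21,84] sum 2.66 t 40.85
th 51.1 n_rear 3.03 span 3.28 [22,84] sum 2.66 t 41.27
th 51.8 n_rear 3.00 span 3.23 [23,84] sum 2.66 t 41.68
th 52.5 n_rear 2.55 span 2.97 [28,84] sum 2.40 t 42.10
th 53.2 n_rear 1.38 span 2.34 [40,84] sum 2.08 t 42.52
th 41.2 n_rear 1.58 span 3.07 [26,84] sum 1.61 t 43.55
[ 0.04990602 -0.01027955 -2.0981671 ]
(np.float64(1.9270833333333335), np.float64(8.0), np.float64(44.0), np.float64(1.40625))
```

Three are out and two remain, by the image and by weight (3.1 N down to 2.1 N). Next I return the tin to the mat.

Run:
```python
from h import *
org=np.array([.4595,-.031,.004])
tilt(18,.05,LIP+[0,0,.015]);tilt(8,.05,LIP+[0,0,.035]);tilt(0,.05,LIP+[0,0,.055])
robot.line_to(*tool(org+[0,0,.08],PHI,0,B),velocity=.1)
print("n",count(vision.grab_frame("wrist")))
robot.line_to(*tool(org+[0,0,.012],PHI,0,B),velocity=.06)
robot.pause(.3)
print(robot.line_to(*tool(org-[0,0,.001],PHI,0,B),velocity=.015,f_stop=2.5),robot.current_tool_pos(),tool(org,PHI,0,B)[0],fz(20)[0],robot.current_time_s())
fingers.gripper_to(.8)
robot.pause(.1)
print(robot.current_finger_gap(),fz(15)[0])
robot.line_to(*tool(org,PHI,0,B,.15),velocity=.1)
robot.pause(.2)
im=vision.grab_frame("wrist");t=vision.grab_frame("top");s=vision.grab_frame("scene")
cv2.imwrite("pics/f.png",np.vstack([np.hstack([cv2.resize(im,(400,250)),cv2.resize(t[215:285,210:322],(400,250))]),np.hstack([cv2.resize(s[110:280,200:472],(400,250)),cv2.resize(t[120:340,150:502],(400,250))])])[:,:,::-1])
print(robot.current_time_s())
```

```text
n (np.float64(1.9791666666666667), np.float64(-19.0), np.float64(18.0), np.float64(1.9791666666666667))
True [ 0.45914431 -0.06800746  0.03652861] [ 0.45930627 -0.06799949  0.03626795] [-0.20133474 -0.63490128  5.60946631] 50.8333
0.8041210510295013 [-0.07746886 -0.12822172  0.07053596]
53.65
```

View pics/f.png

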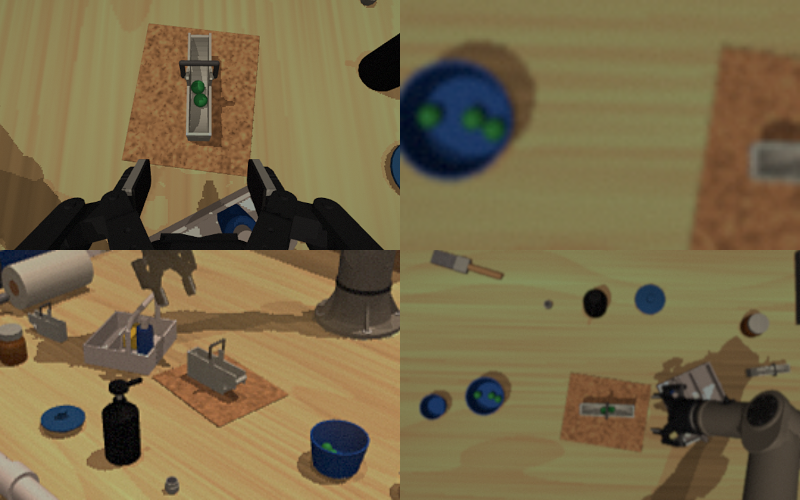

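The cup holds three balls (top-right panel, near (430,115), (472,118) and (493,130)). The tin stands upright on the mat with two balls in it, and the gripper is clear of everything.

```bash
python3 -c "
from station import workorder
print(workorder.close_job())"
```

```text
the job is handed in; nothing more can be done
None
```

The job is handed in at about 54 s of the 72 s allowed: three balls are in the larger blue cup, and the tin stands upright and released on the cork mat with the other two balls in it.

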